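# Run the pressing plate down a two-rod kitchen press

### The job

Put the washed pressing plate back on the two-rod kitchen press: thread its two drilled bushes over the two upright rods and keep it level and run it down squarely, without jamming and pushing the two tight rings down ahead of it, until it meets the sprung bed, whose height has to be felt. Then lean on the bed steadily with about 15 N for one second (never more than 30 N anywhere on the way), and let go so that the plate is left lying level on the bed. Leave the other kitchen things where they are.

Things in the scene. Friction and masses are not known exactly. Their poses are not given: they have to be found in the camera images.
- press: Two-rod kitchen press, fixed to the worktop: aluminium base 100 x 240 x 12 mm, long along its y; origin at the centre of the base's underside (on the worktop), z up. Plain steel rods of 10 mm diameter stand at y = +90 mm (tall) and y = -90 mm (short). A push that keeps rising while the plate is well above 54 mm means that it binds on the rods.
- tall_rod_tip (a point): Tip of the tall rod, 145 mm above the worktop; the top 10 mm taper to 3 mm diameter. A grey ring (26 mm diameter, 14 mm high) grips the rod by friction: about 3 N pushes it down and it stays where left. It starts at an unmeasured height, top 54 to 81 mm above the worktop, and can slide down to the base.
- short_rod_tip (a point): Tip of the short rod, 120 mm above the worktop, tapered likewise. It carries a like ring (about 3 N), set at another unmeasured height in the same span, so that one ring resists the plate before the other.
- bed_foot (a point): Fixed point on the base's top, 12 mm above the worktop, midway between the rods, under the bed. The bed carries a white pad 64 x 106 x 10 mm. Its height was set by hand and is not measured: pad top 36 to 54 mm above the worktop, always above the rings' lowest position. The pad gives on a spring of 4 N per mm for at most 5 mm (20 N), then is rigid.
- plate: Pressing plate, loose, 0.36 to 0.48 kg: flat aluminium bar 70 x 224 x 12 mm, long along its y; origin at the centre of its underside, z up. Two through bores of 12.4 mm diameter at y = +90 and -90 mm, with dark bushes 18 mm high on top (bore length 30 mm; 24 mm outer diameter). Either end may go on either rod. It starts lying flat on the worktop; on the pad its weight sinks it by 1 mm.
- plate_grip (a point): Centre of the plate's wooden grip, 49 mm above the plate's underside. The grip is 18 mm thick along the plate's x, 76 mm long along its y and 34 mm high (32 to 66 mm above the underside), standing on a narrower neck of 10 x 50 mm. A moderate squeeze of about 50 N holds it; a harder one can make the plate chatter on the rods.
- cup: White cup with a handle, 62 x 92 x 51 mm, a bystander to be left alone; origin at the centre of its underside.
- food_tin: Round food tin, 57 mm diameter, 72 mm high, a bystander to be left alone; origin at the centre of its underside.
- spice_jar: Spice jar with dark cap, 41 mm diameter, 105 mm high, a bystander to be left alone; origin at the centre of its underside.
- sauce_bottle: Bottle with green cap, 56 mm diameter, 214 mm high, a bystander to be left alone; origin at the centre of its underside.
- small_glass: Small clear glass, 49 mm diameter, 62 mm high, a bystander to be left alone; origin at the centre of its underside.
- egg_timer: Round wind-up kitchen timer, 63 mm diameter, 44 mm high, a bystander to be left alone; origin at the centre of its underside.
- teaspoon: Steel teaspoon, 130 mm long along its x, 27 mm wide, 11 mm high, a bystander to be left alone; origin at the centre of its underside.

How it is judged:
On the way, in this order (a step that is already met when the one before it is completed fails the run):
1. the plate is threaded on both rods, square, its underside below the top of the short rod by more than 20 mm (horizontal distance between plate and press below 0.004 m and angle between the y axis of plate and the y axis of press, either way round below 0.06 rad and angle between plate's own z axis and vertical below 0.06 rad and z of plate in the frame of press below 0.1 m), for 0.1 s.
2. the plate presses the sprung bed with more than 7 N, square on the rods, for 0.4 s (horizontal distance between plate and press below 0.004 m and angle between the y axis of plate and the y axis of press, either way round below 0.06 rad and angle between plate's own z axis and vertical below 0.06 rad and contact force between plate and pad_c0 above 7 N and z of plate in the frame of press below 0.06 m), for 0.4 s.
At the end, for the whole second after the job is handed in: The plate is released and at rest on both rods, lying on the sprung bed with its weight (more than 1 N), level within 0.05 rad, centred on the press within 4 mm and lined up with it within 0.06 rad (horizontal distance between plate and press below 0.004 m and angle between the y axis of plate and the y axis of press, either way round below 0.06 rad and angle between plate's own z axis and vertical below 0.05 rad and contact force between plate and pad_c0 above 1 N and z of plate in the frame of press below 0.06 m and linear speed of plate below 0.01 m/s); the robot touches nothing.
It fails at once if the plate bears on the press (rods, rings and bed together) with more than 30 N (contact force between plate and press above 30 N).
It fails at once if the plate is tipped by more than 0.6 rad (angle between plate's own z axis and vertical above 0.6 rad).
It fails at once if the robot itself pushes on the press with more than 30 N (contact force between any of the fingers, the arm and press above 30 N).
It fails at once if a cup, tin, jar, bottle, glass, timer or teaspoon is moved by more than 30 mm (distance of any of cup, food_tin, spice_jar, sauce_bottle, small_glass, egg_timer, teaspoon from where it was at the start of the episode above 0.03 m).
It also fails if it takes over 58 s, if anything falls off the work surface, if the arm or the gripper's body presses on something with over 40 N, if the wrist force passes 120 N, or if a joint passes its speed limit or range.

### The arm

A 6-joint arm with a two-finger parallel gripper is mounted at the origin on a cart in front of the work surface, level with it; the furniture and walls round the work are solid. World frame = base frame: x ahead of the robot, y to its left, z up, the work surface at z = 0. Lengths are in m, angles in rad, forces in N, time in s.
With the tool pointing down it reaches from about 0.325 to 0.925 m from the base axis. Payload 3.1 kg.
Tool frame: the origin (TCP) lies on the mounting face of the last link; the fingertips stand 173 mm ahead of it and the grasp point (between the pads) lies 155 mm ahead of it; y points along the fingers, z is the direction in which the jaws open and shut, and the axes are right-handed (so a half turn about y gives the same grasp; the last joint's range is limited). The gripper opens to 85 mm and grips with 20 to 120 N. Pads are 22 mm wide; open, the fingers measure 114 mm over their backs; the gripper's body (76 mm by 85 mm) begins 54 mm behind the grasp point. The pads swing forward as they close: fully open they stand 13 mm farther back than shut.
Start: joints at [-1.314, 0.217, 1.613, -0, 1.311, -0.112], TCP at [0.225, -0.583, 0.405] pointing down, gripper open.
Joint ranges: [-2.75, 2.75], [-0.78, 2.1], [0.31, 2.55], [-1.13, 4.27], [0.13, 2.63], [-2.58, 2.58]. Speed limits (rad/s): [2.79, 2.79, 3.14, 3.14, 3.14, 3.14].

### API

Orientations are given as a unit quaternion [x, y, z, w].
In Python, from bench import manip gives the robot as it stands. The module is installed in compiled form; this text tells all that it offers.
- The arm moves only by the shell command python3 -m pendant 'ROWS' [OPENING] [FORCE]. ROWS is JSON, a list of rows, each a list of 2 entries, a list of its own where there are three numbers: the shift along the tool's x, y, z in m, then the turn, a rotation vector about the tool's x, y, z in rad. In form: [[[x, y, z], [wx, wy, wz]], ...]. A call has 1 to 10 rows; each row shifts and turns the pose as measured when the row begins, along the tool's axes as they then stand; what a row does not reach is not made up. A row lasts 1/8 s, in which the tool goes at most 62.5 mm and 10.7 degrees, less where a joint would pass 70% of its speed; a pose out of reach is approached as far as the arm can. A call is refused whole if a number of a shift passes 0.0625 or a number of a turn 0.188, either way. A call with a gripper value outside its range is refused whole. OPENING is the closure, from -1 (fully open) to 1 (shut), set as the call begins (- or left out, the last holds). The fingers move at their own pace and stop on an object; FORCE is the grip in N (left out, the last holds). Time passes only in rows, so rows that do not move let the fingers close. It gives the time, the measured TCP pose, the force and the opening at its end, in the units of the state.
- manip.read_state(): the state, without advancing time (a new reading comes with each control period).
- manip.snapshot(name): name is "side" or "top"; returns (picture, depth): 384x512x3 uint8, red, green, blue; 384x512 float32, m along the optical axis (not along the pixel's ray), 0 where there is no reading.
- manip.get_calibration(name): a dict with "fx", "fy", "cx", "cy" (pixels), "extrinsics" (4x4, takes a point from camera to world coordinates). Camera axes: x right, y down, z forward; pixel columns grow to the right and rows downward; lengths in m; the calibration is good to about 2 mm. A picture is of the moment at which its call begins. get_calibration takes no time and is no camera call.
- manip.finish_job(): hands the job in, once; it reports no verdict.
The state is a dict: "t": time; "qpos": joint angles; "joint_vel": joint speeds; "joint_torque": joint torques, N m; "position": TCP position; "eef_rot": TCP orientation; "force": force on the tool from outside, world axes, zero at the start; "torque": the same for the moment, N m; "width": finger opening in m.
Only numpy, scipy, OpenCV 4.12 (cv2) and the standard library are available. Lean on these libraries where they do the work, as an engineer would, in place of code of your own. Each camera call takes 0.05 s, during which the arm holds its last target.

## Working session

There is one attempt and no reset: what is moved stays moved. The work goes in short steps, Python scripts to look and compute and a shell command to move; the robot and the scene stay as the last step left them, time stands still between calls to the robot, and variables do not carry over. Pictures are saved under pics/ and viewed, and the job is handed in when it is done.

```bash
mkdir -p pics; python3 - <<'E'
from bench import manip
import cv2,numpy as np
print(manip.read_state())
for n in("side","top"):
    p,d=manip.snapshot(n); cv2.imwrite(f"pics/{n}0.png",p[:,:,::-1]); np.savez(f"{n}0.npz",p=p,d=d)
    c=manip.get_calibration(n); print(n,c["fx"],c["fy"],c["cx"],c["cy"]); print(np.round(c["extrinsics"],4))
E
```

```text
{'t': 0.0, 'qpos': array([-1.31420745e+00,  2.17751234e-01,  1.61494556e+00,  8.12534502e-06,
        1.31130720e+00, -1.12188980e-01]), 'joint_vel': array([-0.00210574, -0.0007941 ,  0.00147069,  0.00058659, -0.00147806,
       -0.00026976]), 'joint_torque': array([-1.29978238e-03, -3.96853244e+01, -3.03852081e+01, -3.52460420e-04,
        9.74851224e-03,  3.05062962e-06]), 'position': array([ 0.22522105, -0.58257178,  0.40336362]), 'eef_rot': array([-0.129703  ,  0.69597039, -0.69426935,  0.12958554]), 'force': array([-0.28644759,  0.43857161,  0.05860576]), 'torque': array([ 0.04151987, -0.04303348,  0.01614173]), 'width': 0.08509990478069153}
side 477.53182361650056 477.53182361650056 265.76735900167614 196.07039840815762
[[-0.4302 -0.3804  0.8186 -0.5038]
 [-0.9026  0.1969 -0.3828  0.4126]
 [-0.0155 -0.9036 -0.4281  0.6593]
 [ 0.      0.      0.      1.    ]]
top 467.9842072767441 467.9842072767441 257.60339813456875 189.76616003052104
[[-0.0206 -0.9752  0.2203  0.3232]
 [-0.9998  0.0194 -0.0078 -0.0719]
 [ 0.0034 -0.2204 -0.9754  1.2844]
 [ 0.      0.      0.      1.    ]]
```

View pics/side0.png

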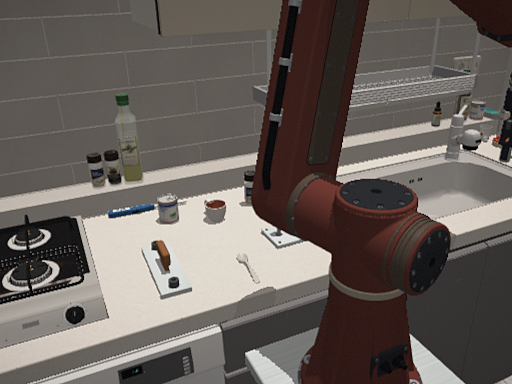

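View pics/top0.png

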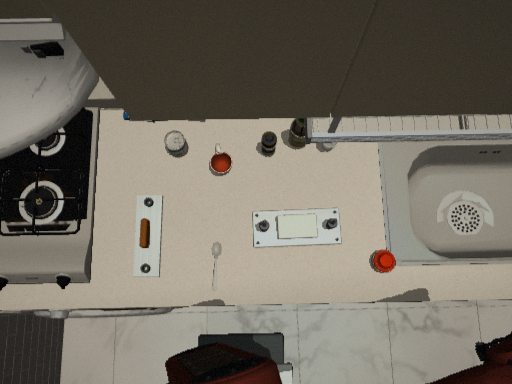

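```bash
python3 - <<'E'
from scipy.spatial.transform import Rotation as R
print(R.from_quat([-0.129703  ,  0.69597039, -0.69426935,  0.12958554]).as_matrix().round(3))
E
```

```text
[[-0.933 -0.001  0.36 ]
 [-0.36   0.002 -0.933]
 [-0.    -1.    -0.002]]
```

```bash
cat > h.py <<'E'
import numpy as np,cv2
from bench import manip
def cal(n):
    c=manip.get_calibration(n);return c,np.array(c["extrinsics"])
def ray(n,uv,z):
    c,E=cal(n);uv=np.atleast_2d(np.asarray(uv,float))
    d=np.c_[(uv[:,0]-c["cx"])/c["fx"],(uv[:,1]-c["cy"])/c["fy"],np.ones(len(uv))]@E[:3,:3].T
    return E[:3,3]+d*((z-E[2,3])/d[:,2])[:,None]
def proj(n,P):
    c,E=cal(n);q=(np.atleast_2d(P)-E[:3,3])@E[:3,:3]
    return np.c_[q[:,0]/q[:,2]*c["fx"]+c["cx"],q[:,1]/q[:,2]*c["fy"]+c["cy"]]
def pts(n,d):
    c,E=cal(n);v,u=np.mgrid[:384,:512]
    q=np.stack([(u-c["cx"])/c["fx"]*d,(v-c["cy"])/c["fy"]*d,d],-1)
    return q@E[:3,:3].T+E[:3,3]
E
python3 - <<'E'
from h import *
p=np.load("top0.npz");im=p["p"];P=pts("top",p["d"])
for n,(a,b,c,d) in dict(plate=(125,175,185,285),press=(245,350,200,255)).items():
    cr=im[c:d,a:b,::-1];s=7 if n=="press" else 6
    cv2.imwrite(f"pics/{n}_crop.png",cv2.resize(cr,None,fx=s,fy=s,interpolation=cv2.INTER_NEAREST)[:600,:800])
    z=P[c:d,a:b,2]; print(n); print((z[::4,::4]*1000).round().astype(int))
E
```

```text
plate
[[-2 -1  0  0 -2  1  3 -2 -5 -6  2 -2 -2]
 [-2 -1 -5  1 -5 -2 -1 -1  0 -2  1 -3 -2]
 [ 0 -1  5 -3  1 -4 -3 -1  0  0 -1 -3  6]
 [ 1 -2 -3 14 12 16  6 13 14  7  1 -1 -3]
 [-5  2 -2 10 15 26 -2  9 15 10 -1 -7  0]
 [-4 -5  1 17 13 14 28 12 11 13  3  0 -2]
 [-2  3 -3 11 11 10 11 10 13  5  1 -4  1]
 [ 0 -1 -4  9 10 15 11 10  9  9 -1 -8 -3]
 [-1 -7 -5  8  7 11 11 10 12 10 -5  1  1]
 [-3 -1 -5 11 61 64 35 13 11  7  0  1 -1]
 [ 2 -3 -2 10 62 62 12 14  9  4 -5 -1 -5]
 [-3 -2  0 13 66 62 15 11 12  0  2 -3 -3]
 [-7  0  0 12 65 65 14 12 12 -2 -2 -2 -8]
 [-3 -2 -8 13 67 62  5 11 15 -2 -1 -3  2]
 [-3  3 -2 11 60 68 11  6 16  1 -2  1  1]
 [-1  3 -1 12 64 64 11 10 14 -4 -2  1  3]
 [ 1  1 -1 10  4 14  9 11  4  2 -4 -1  0]
 [ 0  2 -1  8  9 10 12  6 14 -1  0 -5  4]
 [-3  2  0  8 10  9 15 15 12 -1  3 -3 -1]
 [ 0 -6 -3 12  7 13 14 11 12 -2 -1 -1 -2]
 [-1 -1 13 15 24 30 13 11 14 -1 -1 -4 -4]
 [ 2 -7 10 11 33  0 19  8  7 -3  2 -1  0]
 [-2  1 15  6 14 11 13 11 12 -1  2  1  2]
 [-2 -2 -3 -1 -1 -2 -6 -2 -6 -4 -2  0 -5]
 [-1  0  1 -1 -2 -2 -2 -4 -3 -5 -3  2 -5]]
press
[[  -2    4    4    5    0   -2   -1 
[... 1223 characters left out ...]
 [  -2    1   13   15   15    7   14   12   11   36   36   31   37   33
    36   35   37   37   16   15   10    8    8   11   -1   -3    2]
 [  -4    1    9    9   11    9   10   10   11    8   14    8   13   11
    10    7   12   14   13   12   11    6   11   14   -4    3    3]
 [   5    4   -5    7   13   19   16   10    9    9   14    9    7    9
    12   10   11   12    9   14    5   -4    2    5   -2   -3    1]
 [   0    3    6   -1   -1    2    0    0    3    2    2    1   -4    3
    -1   -1   -2   -4   -2   -4   -1   -2   -1   -3   -1    3   -1]
 [  -1    0    3    3   -2   -5   -1   -1    1    1   -1    1   -1    1
    -4   -1   -1   -1   -1   -1   -1   -2    3    1    2    0    1]]
```

View pics/plate_crop.png

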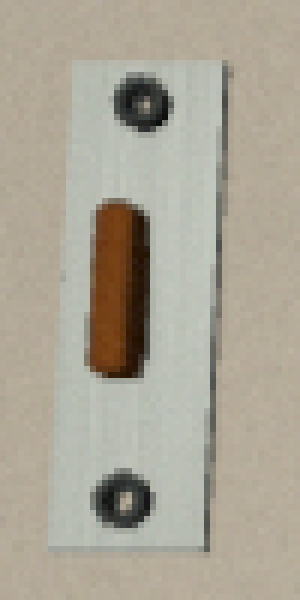

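View pics/press_crop.png

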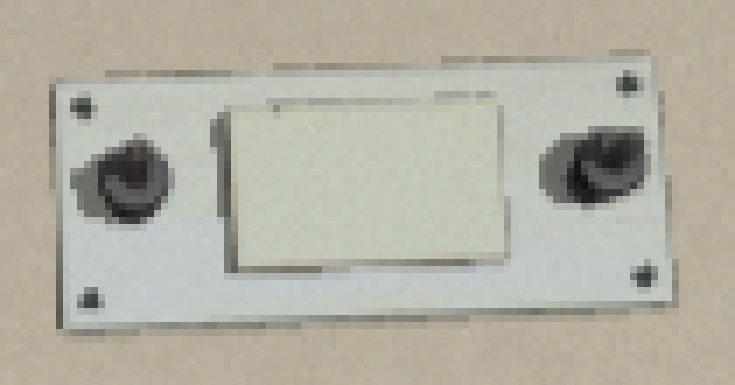

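```bash
python3 - <<'E'
from h import *
p=np.load("top0.npz");im=p["p"].astype(int);P=pts("top",p["d"])
hsv=cv2.cvtColor(p["p"],cv2.COLOR_RGB2HSV)
def rect(win,z0):
    a,b,c,d=win;m=np.zeros((384,512),np.uint8)
    g=(hsv[...,1]<40)&(hsv[...,2]>110)
    m[c:d,a:b]=g[c:d,a:b]*255
    m=cv2.morphologyEx(m,cv2.MORPH_OPEN,np.ones((3,3)))
    cs,_=cv2.findContours(m,cv2.RETR_EXTERNAL,cv2.CHAIN_APPROX_NONE);k=max(cs,key=cv2.contourArea)
    w=ray("top",k[:,0,:],z0)[:,:2]
    r=cv2.minAreaRect((w*1000).astype(np.float32)); print(win,"rect mm",r, cv2.contourArea(k))
    return r
rect((125,175,185,285),.012);rect((245,350,200,255),.012)
# bushes: dark ring centroids (top z=.030)
def blob(win,f,z,n="top",I=hsv):
    a,b,c,d=win;m=np.zeros((384,512),np.uint8);m[c:d,a:b]=f(I)[c:d,a:b]
    cs,_=cv2.findContours(m,cv2.RETR_EXTERNAL,cv2.CHAIN_APPROX_NONE);k=max(cs,key=cv2.contourArea)
    (u,v),s,ang=cv2.minAreaRect(k);M=cv2.moments(k)
    c2=(M["m10"]/M["m00"],M["m01"]/M["m00"])
    print(win,(u,v),s,c2,(ray(n,c2,z)*1000).round(1),(ray(n,(u,v),z)*1000).round(1))
dark=lambda h:(h[...,2]<110)
blob((137,160,192,212),dark,.03);blob((137,160,258,278),dark,.03)
blob((137,155,210,255),lambda h:(h[...,1]>120),.066)
# side view zoom
s=np.load("side0.npz");cv2.imwrite("pics/side_crop.png",cv2.resize(s["p"][190:300,130:330,::-1],None,fx=4,fy=4,interpolation=cv2.INTER_NEAREST))
# points of rods
m=(P[...,2]>.085)&(P[...,2]<.2);vv,uu=np.nonzero(m)
for v,u in zip(vv,uu):
    if 200<v<255 and 245<u<350: print(u,v,(P[v,u]*1000).round(),im[v,u])
E
```

```text
(125, 175, 185, 285) rect mm ((486.25921630859375, 224.82196044921875), (94.52783203125, 245.09603881835938), 84.23098754882812) 2241.0
(245, 350, 200, 255) rect mm ((502.51934814453125, -189.36599731445312), (136.22756958007812, 286.7988586425781), 1.3167585134506226) 3464.5
(137, 160, 192, 212) (148.25, 201.75001525878906) (8.485280990600586, 7.77817440032959) (148.22741433021807, 201.8068535825545) [[578.8 217.3  30. ]] [[578.9 217.2  30. ]]
(137, 160, 258, 278) (145.0, 268.0) (8.0, 8.0) (145.07407407407408, 268.0) [[400.3 220.1  30. ]] [[400.3 220.3  30. ]]
(137, 155, 210, 255) (144.53298950195312, 233.03805541992188) (8.90588092803955, 28.07133674621582) (144.3170731707317, 233.15121951219513) [[488.1 216.6  66. ]] [[488.4 216.1  66. ]]
334 218 [ 511. -273.  112.] [129 133 125]
335 218 [ 510. -275.  117.] [127 128 121]
333 219 [ 509. -271.  108.] [78 77 72]
334 219 [ 507. -272.  118.] [68 65 64]
335 219 [ 507. -275.  118.] [90 86 82]
336 219 [ 507. -277.  118.] [98 92 88]
263 220 [505. -93. 138.] [113 115 108]
264 220 [504. -95. 145.] [107 104 103]
265 220 [504. -98. 142.] [101 
[... 583 characters left out ...]
64 222 [500. -95. 141.] [74 71 67]
265 222 [500. -98. 136.] [68 65 61]
266 222 [ 502. -100.  126.] [71 67 66]
332 222 [ 504. -272.   89.] [32 34 30]
333 222 [ 503. -273.   95.] [35 33 32]
334 222 [ 502. -275.  100.] [42 41 39]
335 222 [ 502. -277.  100.] [59 62 59]
262 223 [503. -91. 104.] [42 41 42]
263 223 [498. -93. 134.] [46 44 43]
264 223 [498. -95. 135.] [43 50 44]
265 223 [499. -98. 126.] [43 44 42]
333 223 [ 502. -275.   86.] [37 36 33]
262 224 [502. -91.  93.] [41 42 43]
263 224 [499. -93. 115.] [43 39 39]
264 224 [498. -95. 121.] [45 42 39]
265 224 [499. -98. 109.] [40 38 35]
263 225 [499. -93.  98.] [37 36 32]
264 225 [498. -96. 102.] [44 38 37]
265 225 [499. -99.  92.] [44 40 39]
```

View pics/side_crop.png

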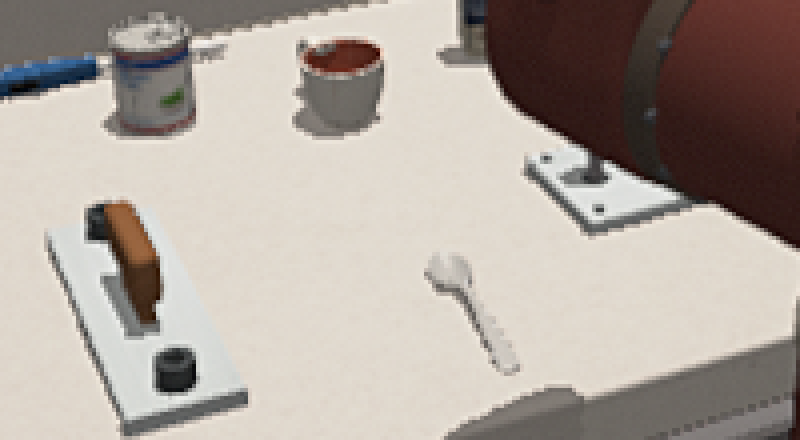

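```bash
python3 - <<'E'
from h import *
p=np.load("top0.npz");g=cv2.cvtColor(p["p"],cv2.COLOR_RGB2GRAY).astype(float)
B=[]
for u,v in [(256.7,215.3),(334.7,212),(336.8,239.4),(257.8,242.8)]:
    u0,v0=int(round(u)),int(round(v));w=g[v0-3:v0+4,u0-3:u0+4];W=np.clip(np.median(w)-15-w,0,None)
    y,x=np.mgrid[-3:4,-3:4];c=(u0+(W*x).sum()/W.sum(),v0+(W*y).sum()/W.sum());B.append(ray("top",c,.012)[0]);print(np.round(c,2),(B[-1]*1000).round(1))
B=np.array(B);c=B.mean(0);yv=(B[0]+B[3]-B[1]-B[2])/2;print("c",c*1000,"len",np.linalg.norm(yv),"ang",np.degrees(np.arctan2(-yv[0],yv[1])))
# pad
hsv=cv2.cvtColor(p["p"],cv2.COLOR_RGB2HSV);
for z,r in ((.145,90),(.12,-90)):
    q=c+yv/np.linalg.norm(yv)*r/1000;q[2]=z
    print(z,q,proj("top",q))
for a,b,c1,d in((258,270,216,232),(328,340,214,230)):
    print(g[c1:d,a:b].astype(int))
E
```

```text
[256.31 214.91] [539.7 -77.   12. ]
[334.3  211.52] [ 544.8 -292.4   12. ]
[336.62 238.98] [ 468.9 -294.4   12. ]
[257.56 242.53] [463.6 -78.9  12. ]
c [ 504.25403644 -185.71132519   12.        ] len 0.21553146597164344 ang 1.3889580685473644
0.145 [ 0.50207248 -0.09573777  0.145     ] [[264.25178404 220.7683037 ]]
0.12 [ 0.50643559 -0.27568488  0.12      ] [[335.52272294 219.17576854]]
[[177 196 193 195 194 193 194 195 197 197 194 195]
 [192 192 195 191 192 194 195 192 193 194 189 192]
 [194 193 190 194 193 194 197 195 195 196 196 193]
 [195 199 196 198 196 196 153 170 193 197 196 197]
 [197 195 194 198 159 114 105  99 146 191 197 197]
 [199 196 145 121  99  55  80  66  95 148 194 197]
 [145 123  74  59  55  55  71  65  68 101 147 189]
 [111  57  46  49  41  44  47  43  74  89  87 187]
 [105  53  47  46  42  40  43  38  77  94  86 157]
 [109  46  78  83  48  36  40  41  77  90  90 145]
 [105  48  93  93  85  54  53  57  90  96  83 146]
 [107  60  63  93  93  87  86  85  95  96  75 176]
 [106  99  39  75  92  97  97  94  98  68 127 190]
 [107 107  64  43  53  66  69  67  50  84 179 1
[... 223 characters left out ...]
193 195 193 192 190 194 193 195 142]
 [195 197 195 194 195 194 196 198 192 196 195 138]
 [193 142 125 120 127 138 131 127 146 189 195 154]
 [129  86  61  85  87  77  66  87  93 184 193 159]
 [ 55  56  46  84  65  47  51  64  69 160 186 158]
 [ 45  47  45  55  40  38  46  57  69 172 191 165]
 [ 46  49  43  38  33  33  41  61  82 136 188 168]
 [ 75  81  52  33  29  36  58  80  88 143 187 173]
 [ 63  89  87  73  58  57  82  90  90 144 187 174]
 [ 28  84  92  94  88  86  97  96  82 176 194 182]
 [ 18  46  75  95 101  96  89  61 125 189 195 184]
 [ 33  28  44  55  55  55  93 161 177 190 191 192]
 [ 33  34  55  73 123 165 179 193 195 194 196 195]
 [132 140 172 176 184 196 195 198 196 197 197 197]]
```

```bash
cat >> h.py <<'E'
from scipy.spatial.transform import Rotation as R
def go(x,y,z,psi,b=0):
    """remaining shift in tool axes and turn to reach the tool-down pose with jaw yaw psi"""
    s=manip.read_state();Rm=R.from_quat(s["eef_rot"])
    c,sn=np.cos(psi),np.sin(psi)
    T=R.from_matrix(np.array([[sn,0,c],[-c,0,sn],[0,-1,0]]))
    print("t",round(s["t"],2),"pos",s["position"].round(4),"psi",np.arctan2(*Rm.as_matrix()[[1,0],2]).round(4),"F",s["force"].round(2),"M",s["torque"].round(2),"w",round(s["width"],4))
    print("shift",(Rm.inv().apply(np.array([x,y,z])-s["position"])).round(4),"turn",(Rm.inv()*T).as_rotvec().round(4))
E
python3 -m pendant '[[[0,0,0],[0,0.128,0]],[[0,0,0],[0,0.128,0]],[[0,0,0],[0,0.128,0]]]' -1 50
python3 -c "
from h import *
go(.4896,.2187,.33,-1.586)"
```

```text
t: 0.48
position: [0.225, -0.5819, 0.401]
eef_rot: [0.009, 0.709, -0.705, -0.01]
force: [-0.8, 0.8, 0.5]
width: 0.0855
t 0.47 pos [ 0.225  -0.5819  0.401 ] psi -1.5981 F [-0.82  0.75  0.53] M [ 0.01  0.05 -0.07] w 0.0855
shift [-0.2427  0.0757 -0.807 ] turn [ 0.0064 -0.0121  0.0018]
```

```bash

python3 -m pendant '[[[-0.015,0,-0.05],[0,0,0]],[[-0.015,0,-0.05],[0,0,0]],[[-0.015,0,-0.05],[0,0,0]],[[-0.015,0,-0.05],[0,0,0]],[[-0.015,0,-0.05],[0,0,0]],[[-0.015,0,-0.05],[0,0,0]],[[-0.015,0,-0.05],[0,0,0]],[[-0.015,0,-0.05],[0,0,0]]]'
python3 -c "
from h import *
go(.4896,.2187,.33,-1.586)"
```

```text
t: 1.48
position: [0.3579, -0.1758, 0.3994]
eef_rot: [0.012, 0.711, -0.703, -0.014]
force: [0.1, -0.2, -0.1]
width: 0.0856
t 1.48 pos [ 0.3579 -0.1758  0.3994] psi -1.6075 F [ 0.12 -0.18 -0.11] M [-0.02 -0.01 -0.02] w 0.0856
shift [-0.1174  0.0738 -0.3982] turn [ 0.0121 -0.0215  0.0031]
```

```bash

python3 -m pendant '[[[-0.015,0.005,-0.05],[0.003,-0.005,0]],[[-0.015,0.005,-0.05],[0.003,-0.005,0]],[[-0.015,0.005,-0.05],[0.003,-0.005,0]],[[-0.015,0.005,-0.05],[0.003,-0.005,0]],[[-0.015,0.005,-0.05],[0,0,0]],[[-0.015,0.005,-0.05],[0,0,0]],[[-0.015,0.005,-0.05],[0,0,0]],[[-0.012,0.005,-0.045],[0,0,0]]]'
python3 -c "
from h import *
go(.4896,.2187,.30,-1.586)"
```

```text
t: 2.48
position: [0.4839, 0.2311, 0.3578]
eef_rot: [-0.005, -0.706, 0.708, 0.005]
force: [0.8, -0.5, 0.0]
width: 0.0854
t 2.48 pos [0.4839 0.2311 0.3578] psi -1.5856 F [ 0.76 -0.54  0.03] M [ 0.02 -0.    0.  ] w 0.0854
shift [-0.0059  0.0578  0.0121] turn [-0.0027  0.0004  0.0007]
```

```bash

python3 -m pendant '[[[-0.006,0.03,0.012],[-0.003,0,0]],[[0,0.028,0],[0,0,0]],[[0,0.02,0],[0,0,0]],[[0,0,0],[0,0,0]]]'
python3 - <<'E'
from h import *
go(.4896,.2187,.204,-1.586)
p,d=manip.snapshot("top");cv2.imwrite("pics/top1.png",cv2.resize(p[170:300,90:240,::-1],None,fx=4,fy=4))
p,d=manip.snapshot("side");cv2.imwrite("pics/side1.png",cv2.resize(p[190:310,110:260,::-1],None,fx=4,fy=4))
E
```

```text
t: 2.98
position: [0.4892, 0.223, 0.2757]
eef_rot: [0.001, 0.707, -0.707, -0.004]
force: [-0.3, -0.6, 0.7]
width: 0.0855
t 2.98 pos [0.4892 0.223  0.2757] psi -1.5783 F [-0.29 -0.61  0.72] M [-0.03  0.01  0.02] w 0.0855
shift [-0.0006  0.0717  0.0043] turn [0.0003 0.0077 0.0033]
```

View pics/side1.png

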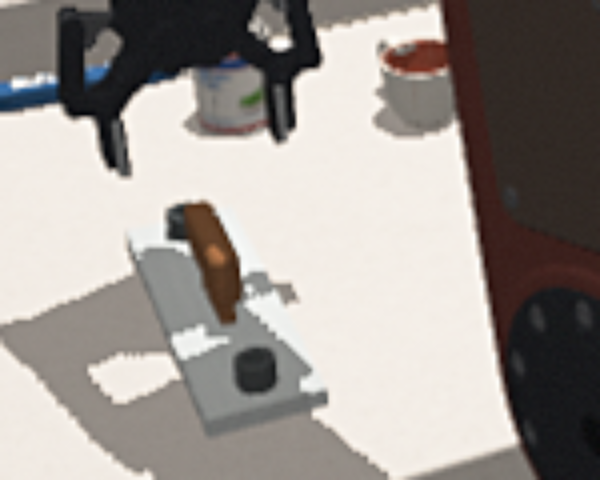

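View pics/top1.png

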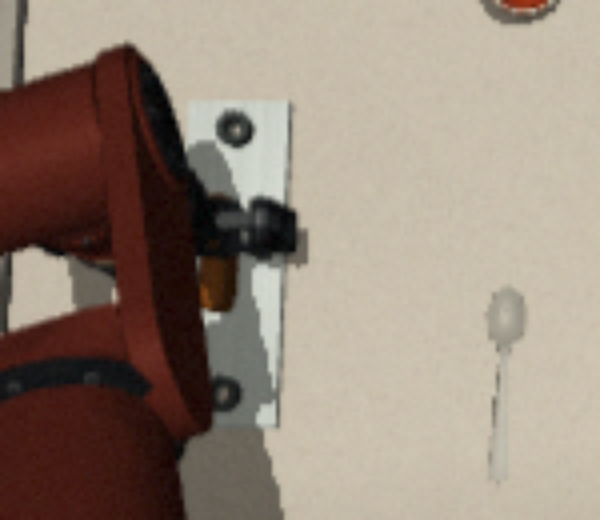

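```bash

python3 -m pendant '[[[0,0.02,0.004],[0,0.008,0.003]],[[0,0.02,0],[0,0,0]],[[0,0.015,0],[0,0,0]],[[0,0.01,0],[0,0,0]],[[0,0.003,0],[0,0,0]],[[0,0,0],[0,0,0]]]'
python3 -c "
from h import *
go(.4896,.2187,.204,-1.586)"
```

```text
t: 3.82
position: [0.4949, 0.2203, 0.2153]
eef_rot: [0.012, 0.709, -0.705, 0.001]
force: [0.3, 0.3, -0.6]
width: 0.0855
t 3.83 pos [0.4949 0.2203 0.2153] psi -1.5869 F [ 0.26  0.26 -0.58] M [0.02 0.02 0.02] w 0.0855
shift [0.0055 0.0111 0.0018] turn [ 0.0059 -0.001  -0.0177]
```

```bash

python3 -m pendant '[[[0.006,0.012,0.002],[0.006,0,-0.018]],[[0,0,0],[0,0,0]],[[0,0,0],[0,0,0]]]'
python3 -c "
from h import *
go(.4896,.2187,.204,-1.586)"
```

```text
t: 4.2
position: [0.4891, 0.2186, 0.2032]
eef_rot: [-0.006, -0.707, 0.707, 0.006]
force: [0.3, -0.5, 0.6]
width: 0.0855
t 4.2 pos [0.4891 0.2186 0.2032] psi -1.5868 F [ 0.33 -0.48  0.62] M [-0.    0.02 -0.04] w 0.0855
shift [-0.0005 -0.0008 -0.0001] turn [-0.0001 -0.0008  0.0002]
```

Excellent. Close.

```bash

python3 -m pendant '[[[0,0,0],[0,0,0]],[[0,0,0],[0,0,0]],[[0,0,0],[0,0,0]],[[0,0,0],[0,0,0]],[[0,0,0],[0,0,0]]]' 1 50
python3 -c "
from h import *
go(.4891,.2187,.204,-1.586)"
```

```text
t: 4.82
position: [0.4897, 0.2192, 0.2042]
eef_rot: [0.006, 0.708, -0.707, -0.005]
force: [0.8, 1.1, -0.8]
width: 0.0172
t 4.83 pos [0.4897 0.2192 0.2042] psi -1.5871 F [ 0.82  1.15 -0.82] M [ 0.01  0.09 -0.04] w 0.0172
shift [0.0006 0.0002 0.0005] turn [ 0.0015 -0.0011 -0.0021]
```

```bash

python3 -m pendant '[[[0,-0.01,0],[0,0,0]],[[0,-0.03,0],[0,0,0]],[[0,-0.04,0],[0,0,0]],[[0,-0.04,0],[0,0,0]],[[0,-0.04,0],[0,0,0]],[[0,-0.03,0],[0,0,0]],[[0,0,0],[0,0,0]]]'
python3 -c "
from h import *
go(.504,-.186,.40,.024)"
```

```text
t: 5.7
position: [0.4855, 0.2168, 0.3934]
eef_rot: [-0.0, -0.705, 0.71, 0.011]
force: [0.5, -0.4, -4.5]
width: 0.0171
t 5.7 pos [0.4855 0.2168 0.3934] psi -1.5866 F [ 0.49 -0.38 -4.52] M [-0.   -0.02 -0.  ] w 0.0171
shift [-0.0248 -0.0041  0.4025] turn [ 0.0068 -1.6106  0.0179]
```

```bash

python3 -m pendant '[[[0,0,0.03],[0,0,0]],[[0,0,0.045],[0,0,0]],[[0,0,0.05],[0,0,0]],[[0,0,0.05],[0,0,0]],[[0,0,0.03],[0,0,0]],[[0,0,0],[0,-0.12,0]],[[0,0,0],[0,-0.16,0]],[[0,0,0],[0,-0.16,0]],[[0,0,0],[0,-0.16,0]],[[0,0,0],[0,-0.16,0]]]'
python3 -c "
from h import *
go(.504,-.186,.40,.024)"
```

```text
t: 6.95
position: [0.4711, 0.0046, 0.3681]
eef_rot: [-0.286, 0.661, -0.65, 0.244]
force: [0.2, 0.3, -4.5]
width: 0.0173
t 6.95 pos [0.4711 0.0046 0.3681] psi -0.8031 F [ 0.15  0.27 -4.54] M [ 0.03 -0.04 -0.08] w 0.0173
shift [ 0.1104 -0.0325  0.1587] turn [ 0.0543 -0.826   0.0299]
```

```bash

python3 -m pendant '[[[0,-0.008,0],[0,-0.15,0]],[[0,-0.008,0],[0,-0.16,0]],[[0,-0.01,0],[0,-0.16,0]],[[0,-0.008,0],[0,-0.16,0]],[[0,-0.008,0],[0,-0.1,0]],[[0,0,0],[0,0,0]]]'
python3 -c "
from h import *
go(.504,-.186,.40,.024)"
```

```text
t: 7.7
position: [0.4674, 0.005, 0.3935]
eef_rot: [-0.511, 0.532, -0.491, 0.463]
force: [0.6, -0.3, -4.5]
width: 0.0173
t 7.7 pos [0.4674 0.005  0.3935] psi -0.0487 F [ 0.6  -0.32 -4.5 ] M [-0.01 -0.12  0.04] w 0.0173
shift [ 0.1891 -0.0089  0.0451] turn [ 0.0896 -0.0722  0.0053]
```

```bash

python3 -m pendant '[[[0,-0.002,0],[0.045,-0.03,0.002]],[[0.02,-0.003,0.005],[0.045,-0.04,0.002]],[[0.035,-0.003,0.008],[0,0,0]],[[0.04,0,0.008],[0,0,0]],[[0.04,0,0.008],[0,0,0]],[[0.03,0,0.006],[0,0,0]],[[0.015,0,0.004],[0,0,0]],[[0,0,0],[0,0,0]]]'
python3 -c "
from h import *
go(.504,-.186,.40,.024)"
```

```text
t: 8.7
position: [0.5043, -0.1774, 0.3836]
eef_rot: [0.507, -0.505, 0.489, -0.499]
force: [-0.5, 0.8, -5.1]
width: 0.0176
t 8.7 pos [ 0.5043 -0.1774  0.3836] psi 0.0118 F [-0.48  0.8  -5.09] M [ 0.05 -0.03 -0.02] w 0.0176
shift [ 0.0085 -0.0164 -0.0008] turn [ 0.0237 -0.0123 -0.0083]
```

```bash

python3 -m pendant '[[[0.009,-0.002,0],[0.024,-0.012,-0.008]],[[0,0,0],[0,0,0]],[[0,0,0],[0,0,0]]]'
python3 - <<'E'
from h import *
go(.504,-.186,.385,.024)
p,d=manip.snapshot("top");cv2.imwrite("pics/top2.png",cv2.resize(p[180:270,230:360,::-1],None,fx=6,fy=6,interpolation=cv2.INTER_NEAREST));np.savez("top2.npz",p=p,d=d)
p,d=manip.snapshot("side");cv2.imwrite("pics/side2.png",p[:,:,::-1]);np.savez("side2.npz",p=p,d=d)
E
```

```text
t: 9.07
position: [0.5038, -0.1843, 0.3846]
eef_rot: [-0.506, 0.494, -0.493, 0.507]
force: [0.4, 0.7, -4.6]
width: 0.0175
t 9.07 pos [ 0.5038 -0.1843  0.3846] psi 0.0264 F [ 0.38  0.69 -4.56] M [-0.    0.04 -0.03] w 0.0175
shift [ 0.0017 -0.0004  0.0001] turn [ 0.0003  0.0024 -0.0023]
```

View pics/side2.png

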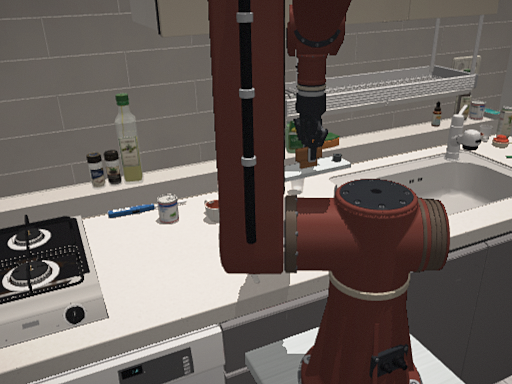

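View pics/top2.png

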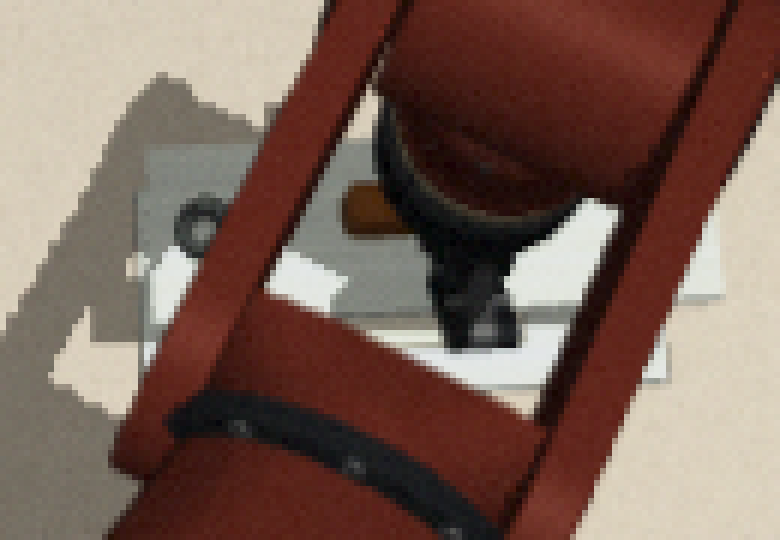

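```bash
python3 - <<'E'
from h import *
p=np.load("top2.npz");g=cv2.cvtColor(p["p"],cv2.COLOR_RGB2GRAY);P=pts("top",p["d"])
print(g[211:226,256:272])
print((P[211:226,256:272,2]*1000).round().astype(int))
print(ray("top",[(263.5,217.8),(263.8,218)],.2105))
print("exp bush", proj("top",[[.5014,-.0943,.2105]]), "right corner exp",proj("top",[[.5038-.035-.112*-.0264,-.1843-.112-.035*.0264,.1925]]))
print(g[222:236,340:356])
# plate heights along length
for u in range(254,352,4):
    col=P[200:232,u,2]; c=col[(col>.17)&(col<.205)]; print(u,len(c),(np.median(c)*1000).round(1) if len(c) else None,end=' | ')
s=np.load("side2.npz");cv2.imwrite("pics/side2c.png",cv2.resize(s["p"][110:210,275:395,::-1],None,fx=6,fy=6,interpolation=cv2.INTER_NEAREST))
E
```

```text
[[130 130 129 132 126 129 132 132 130 133 134 132 132 115  63  55]
 [131 130 135 133 131 134 136 101  97 113 136 131 137  85  55  53]
 [130 139 134 132 132 102  77  72  76  64  71 114  94  61  54  58]
 [130 130 129 129  85  54  38  58  63  58  68  60  57  59  54  54]
 [130 134 132 117  50  38  38  37  37  35  61  46  49  54  52  53]
 [130 129 128  81  44  56  46  75  79  45  38  46  54  57  51  53]
 [128 129 128  63  63  58  87 114 115  99  36  49  53  52  55  56]
 [131 129 129  52  66  62 117 128 127 100  51  54  52  54  54  54]
 [133 133 132  68  68  68 104 130 107  68  54  56  58  55  55  56]
 [132 135 133  87  54  70  77  90  65  51  54  54  51  55  56  54]
 [134 135 207 210  78  50  66  69  47  54  54  54  53  58  57  57]
 [138 209 228 228 208  76  41  38  48  53  55  57  61  52  56  57]
 [133 225 229 229 230 208 163  84  54  55  51  53  53  53  59  55]
 [207 227 229 228 230 229 187  82  57  57  57  54  53  55  57  53]
 [227 228 228 229 229 228 134  65  53  57  57  54  57  57  52  56]]
[[ 191  194  192  194  190  192  192  192  192  192  193  190  190  192
   584  586]
 [ 195  1
[... 1943 characters left out ...]
1 208]
 [ 55  70 186 202 202 201 198 202 212 211 212 212 210 211 211 209]
 [ 53 137 208 204 207 211 209 209 211 212 211 214 209 211 211 207]
 [ 74 193 208 208 208 212 209 211 210 210 212 212 212 209 211 209]
 [140 208 213 211 209 210 211 212 208 208 210 209 209 208 207 212]
 [186 210 209 211 210 210 211 208 210 210 210 210 210 209 211 210]]
254 9 192.1 | 258 28 191.3 | 262 13 191.4 | 266 10 191.2 | 270 6 191.5 | 274 1 189.7 | 278 11 191.1 | 282 20 191.5 | 286 28 190.8 | 290 20 192.2 | 294 13 190.7 | 298 13 192.2 | 302 1 188.7 | 306 0 None | 310 0 None | 314 3 192.0 | 318 10 192.3 | 322 13 191.4 | 326 17 192.0 | 330 7 193.0 | 334 0 None | 338 0 None | 342 1 192.8 | 346 9 190.9 | 350 1 190.6 |
```

View pics/side2c.png

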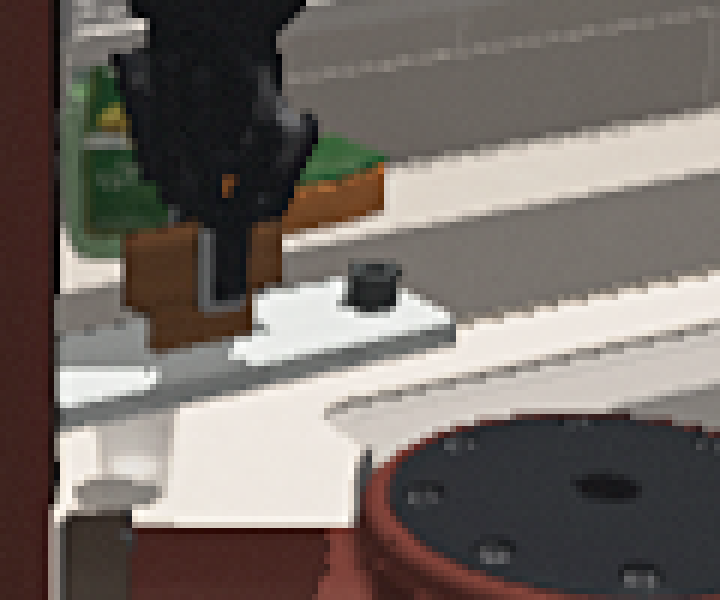

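```bash
python3 - <<'E'
from h import *
from scipy.optimize import least_squares
p=np.load("top2.npz");g=cv2.cvtColor(p["p"],cv2.COLOR_RGB2GRAY).astype(float)
print(g[200:208,250:280].astype(int)); print(g[226:232,312:332].astype(int))
print(g[204:222,250:258].astype(int))
# base observed edges for camera-consistency: bolts gave 504.25
# check back edge/ front edge expected rows
def P(a,b,z): # plate coords (x,y) at tcp
    th=.0264;return [.5038+a*np.cos(th)-b*np.sin(th),-.1843+a*np.sin(th)+b*np.cos(th),z]
for b in (.11,.1,.09,.08): print("back",proj("top",[P(.035,b,.1925)]).round(2))
for b in (-.03,-.05,-.07,-.1): print("front top",proj("top",[P(-.035,b,.1925)]).round(2),"bottom",proj("top",[P(-.035,b,.1805)]).round(2))
for a in (.03,0,-.03): print("left",proj("top",[P(a,.112,.1925)]).round(2))
E
```

```text
[[116 108 115 111 112 113 111 109 115 115 112 112 112 113 113 113 111 109
  114 114 112 139 201 207 127  70  54  54  52  54]
 [115 111 111 113 111 114 109 112 114 113 113 110 110 108 112 111 115 117
  116 114 113 109 141 150  97  56  52  55  53  54]
 [113 110 112 115 113 112 111 111 110 110 113 111 113 110 114 115 112 112
  112 111 112 111 113 111  66  56  56  55  52  51]
 [113 109 111 112 114 111 111 111 112 112 109 108 108 108 112 112 112 114
  118 117 116 116 118  97  58  55  56  57  54  54]
 [113 113 110 114 119 121 118 124 123 124 127 124 129 133 130 130 128 129
  130 133 134 133 129  75  57  53  55  51  53  49]
 [110 110 113 115 123 129 131 131 134 129 129 134 134 133 136 137 132 136
  133 133 135 136 117  58  58  56  54  55  54  54]
 [114 112 111 110 125 132 133 133 133 133 138 132 135 134 132 132 133 136
  136 134 137 133  83  53  57  55  62  54  54  55]
 [113 115 114 112 123 131 129 128 130 131 130 131 132 129 136 131 129 135
  130 132 134 114  65  55  52  52  55  53  57  53]]
[[ 24  48 195 227 228 229 228 228 229 230 228 228 229 229 229 227 130  37
   21  19]
 [ 27  31 221 
[... 715 characters left out ...]
30 131 130]
 [111 114  91 129 133 132 130 139]
 [114 111  98 128 134 130 130 130]
 [109 111  95 124 117 132 130 134]
 [112 115  98 127 127 128 130 129]
 [109 108  94 127 129 129 128 129]
 [113 114  94 119 128 132 131 129]
 [111 115  91 125 134 130 133 133]
 [113 111  91 124 119 132 132 135]
 [112 112  95 123 126 134 134 135]]
back [[254.87 203.75]]
back [[259.07 203.56]]
back [[263.27 203.37]]
back [[267.47 203.18]]
front top [[315.82 230.29]] bottom [[315.19 230.98]]
front top [[324.31 229.9 ]] bottom [[323.59 230.59]]
front top [[332.8  229.51]] bottom [[331.99 230.2 ]]
front top [[345.53 228.91]] bottom [[344.59 229.62]]
left [[254.12 205.86]]
left [[254.7  218.34]]
left [[255.28 230.98]]
```

```bash

python3 -m pendant '[[[0.001,0.012,0.0005],[0,0.001,-0.001]],[[0.001,0.012,0],[0,0.001,-0.001]],[[0,0.004,0],[0,0,0]],[[0,0,0],[0,0,0]]]'
python3 -c "
from h import *
go(.5045,-.186,.355,.024)"
```

```text
t: 9.68
position: [0.5043, -0.1859, 0.354]
eef_rot: [0.506, -0.494, 0.493, -0.506]
force: [0.1, 0.6, -4.2]
width: 0.0171
t 9.68 pos [ 0.5043 -0.1859  0.354 ] psi 0.025 F [ 0.11  0.61 -4.15] M [ 0.01 -0.02  0.03] w 0.0171
shift [ 0.0001 -0.001   0.0002] turn [ 0.0014  0.001  -0.0007]
```

```bash

python3 -m pendant '[[[0,0.004,0],[0.001,0.001,-0.001]],[[0,0.004,0],[0,0,0]],[[0,0.003,0],[0,0,0]],[[0,0,0],[0,0,0]]]'
python3 -c "
from h import *
go(.5045,-.186,.342,.024)"
```

```text
t: 10.18
position: [0.5045, -0.186, 0.3427]
eef_rot: [0.506, -0.494, 0.494, -0.506]
force: [0.4, -0.3, -4.0]
width: 0.0173
t 10.18 pos [ 0.5045 -0.186   0.3427] psi 0.0237 F [ 0.35 -0.28 -4.02] M [ 0.03 -0.01 -0.03] w 0.0173
shift [-0.      0.0007 -0.    ] turn [-0.0006 -0.0003  0.0008]
```

```bash

python3 -m pendant '[[[0,0.004,0],[0,0,0]],[[0,0.004,0],[0,0,0]],[[0,0.002,0],[0,0,0]],[[0,0,0],[0,0,0]]]'
python3 -c "
from h import *
go(.5045,-.186,.332,.024)"
```

```text
t: 10.68
position: [0.5047, -0.1861, 0.3323]
eef_rot: [-0.506, 0.493, -0.495, 0.506]
force: [-0.4, -0.5, -4.8]
width: 0.0174
t 10.68 pos [ 0.5047 -0.1861  0.3323] psi 0.0238 F [-0.4  -0.48 -4.8 ] M [-0.01 -0.03  0.01] w 0.0174
shift [-0.0001  0.0003 -0.0002] turn [-0.0011 -0.0002  0.0011]
```

```bash

python3 -m pendant '[[[0,0.004,0],[-0.001,0,0.001]],[[0,0.004,0],[0,0,0]],[[0,0.003,0],[0,0,0]],[[0,0.003,0],[0,0,0]],[[0,0,0],[0,0,0]]]'
python3 -c "
from h import *
go(.5045,-.186,.318,.024)"
```

```text
t: 11.3
position: [0.5047, -0.1861, 0.3172]
eef_rot: [0.506, -0.494, 0.494, -0.506]
force: [-0.3, -0.9, -3.6]
width: 0.0175
t 11.3 pos [ 0.5047 -0.1861  0.3172] psi 0.0238 F [-0.28 -0.86 -3.58] M [ 0.04 -0.01  0.03] w 0.0175
shift [-0.0001 -0.0008 -0.0002] turn [ 0.     -0.0002  0.    ]
```

```bash

python3 -m pendant '[[[0,0.003,0],[0,0,0]],[[0,0.003,0],[0,0,0]],[[0,0.003,0],[0,0,0]],[[0,0.003,0],[0,0,0]],[[0,0,0],[0,0,0]]]'
python3 -c "
from h import *
go(.5045,-.186,.306,.024)"
```

```text
t: 11.92
position: [0.5048, -0.1862, 0.3045]
eef_rot: [-0.506, 0.494, -0.494, 0.506]
force: [0.7, -0.1, -4.7]
width: 0.0176
t 11.93 pos [ 0.5048 -0.1862  0.3045] psi 0.0238 F [ 0.68 -0.06 -4.66] M [-0.04 -0.08 -0.04] w 0.0176
shift [-0.0002 -0.0015 -0.0003] turn [-0.0002 -0.0002  0.0001]
```

```bash
python3 - <<'E'
from h import *
p,d=manip.snapshot("top");cv2.imwrite("pics/top3.png",cv2.resize(p[180:270,230:360,::-1],None,fx=6,fy=6,interpolation=cv2.INTER_NEAREST))
p,d=manip.snapshot("side");cv2.imwrite("pics/side3.png",cv2.resize(p[110:220,255:395,::-1],None,fx=5,fy=5,interpolation=cv2.INTER_NEAREST))
E
```

```text
(no output)
```

View pics/top3.png

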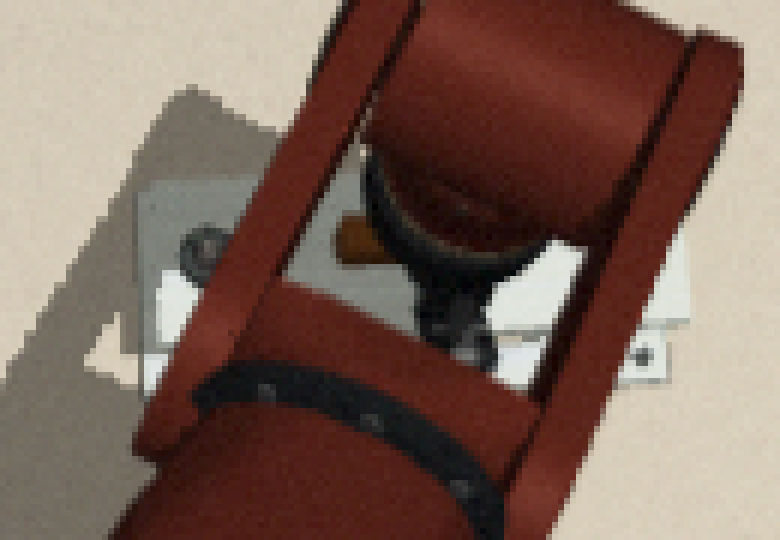

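View pics/side3.png

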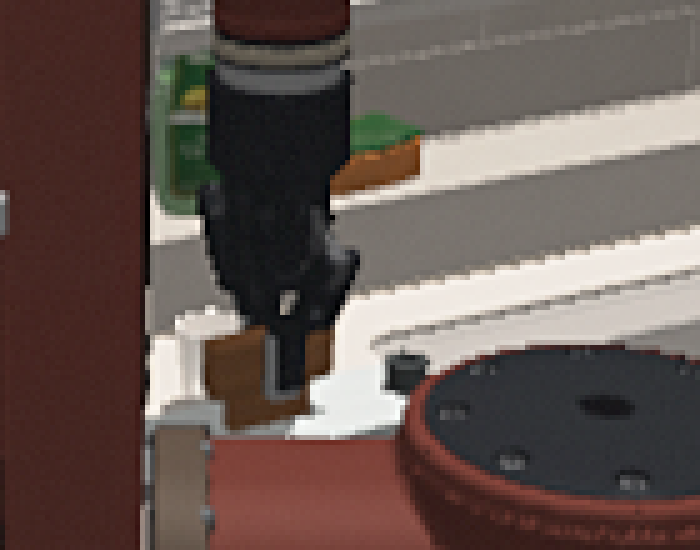

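```bash

python3 -m pendant '[[[0,0.003,0],[0,0,0]],[[0,0.003,0],[0,0,0]],[[0,0.003,0],[0,0,0]],[[0,0.003,0],[0,0,0]],[[0,0.003,0],[0,0,0]],[[0,0,0],[0,0,0]]]'
python3 -c "
from h import *
go(.5046,-.186,.290,.024)"
```

```text
t: 12.78
position: [0.505, -0.1863, 0.2889]
eef_rot: [-0.506, 0.494, -0.494, 0.506]
force: [-0.0, -0.5, -4.1]
width: 0.0173
t 12.78 pos [ 0.505  -0.1863  0.2889] psi 0.0238 F [-0.02 -0.53 -4.08] M [-0.04  0.04 -0.05] w 0.0173
shift [-0.0003 -0.0011 -0.0004] turn [-0.001  -0.0002  0.0006]
```

```bash

python3 -m pendant '[[[0,0.003,0],[0,0,0]],[[0,0.002,0],[0,0,0]],[[0,0.002,0],[0,0,0]],[[0,0.002,0],[0,0,0]],[[0,0,0],[0,0,0]]]'
python3 -c "
from h import *
go(.5046,-.186,.280,.024)"
```

```text
t: 13.4
position: [0.5054, -0.1865, 0.2805]
eef_rot: [-0.506, 0.493, -0.495, 0.506]
force: [-0.4, 0.5, -3.8]
width: 0.0172
t 13.4 pos [ 0.5054 -0.1865  0.2805] psi 0.024 F [-0.37  0.48 -3.81] M [0.19 0.07 0.01] w 0.0172
shift [-0.0005  0.0005 -0.0008] turn [-0.0016 -0.      0.0006]
```

```bash

python3 -m pendant '[[[-0.0004,0.002,-0.0006],[-0.0015,0,0.0005]],[[0,0.003,0],[0,0,0]],[[0,0.003,0],[0,0,0]]]'
python3 -c "
from h import *
go(.5046,-.186,.274,.024)"
python3 -m pendant '[[[0,0.003,0],[0,0,0]],[[0,0.003,0],[0,0,0]]]'
python3 -c "
from h import *
go(.5046,-.186,.270,.024)"
```

```text
t: 13.78
position: [0.5053, -0.1865, 0.2733]
eef_rot: [-0.506, 0.493, -0.495, 0.506]
force: [-1.2, 1.0, -0.7]
width: 0.0175
t 13.78 pos [ 0.5053 -0.1865  0.2733] psi 0.0239 F [-1.23  1.04 -0.68] M [0.25 0.19 0.05] w 0.0175
shift [-0.0005 -0.0007 -0.0007] turn [-0.0021 -0.0001  0.0013]
t: 14.02
position: [0.5054, -0.1864, 0.2676]
eef_rot: [-0.506, 0.493, -0.495, 0.506]
force: [-1.5, 0.4, 3.0]
width: 0.0174
t 14.03 pos [ 0.5054 -0.1864  0.2676] psi 0.0242 F [-1.49  0.37  2.95] M [0.21 0.42 0.02] w 0.0174
shift [-0.0004 -0.0024 -0.0008] turn [-0.0016  0.0002  0.0011]
```

```bash

python3 -m pendant '[[[-0.0003,0.003,-0.0008],[-0.0015,0,0.001]],[[0,0.003,-0.0004],[0,0,0]],[[0,0.003,-0.0002],[0,0,0]]]'
python3 -c "
from h import *
go(.5046,-.186,.260,.024)"
python3 - <<'E'
from h import *
p,d=manip.snapshot("side");cv2.imwrite("pics/side4.png",cv2.resize(p[110:220,255:395,::-1],None,fx=5,fy=5,interpolation=cv2.INTER_NEAREST))
p,d=manip.snapshot("top");P=pts("top",d);cv2.imwrite("pics/top4.png",cv2.resize(p[180:270,230:360,::-1],None,fx=6,fy=6,interpolation=cv2.INTER_NEAREST))
for u in range(250,352,4):
    col=P[200:245,u]; m=(col[:,2]>.055)&(col[:,2]<.088); print(u,m.sum(),(np.median(col[m,2])*1000).round(1) if m.sum()>2 else None,end=' | ')
E
```

```text
t: 14.4
position: [0.505, -0.1863, 0.2593]
eef_rot: [-0.505, 0.493, -0.495, 0.507]
force: [-0.4, 0.5, 2.3]
width: 0.0174
t 14.4 pos [ 0.505  -0.1863  0.2593] psi 0.0242 F [-0.37  0.49  2.29] M [0.27 0.2  0.01] w 0.0174
shift [-0.0004 -0.0007 -0.0004] turn [-0.0036  0.0002  0.0014]
250 0 None | 254 0 None | 258 27 65.1 | 262 18 67.2 | 266 11 66.7 | 270 6 66.3 | 274 0 None | 278 0 None | 282 9 66.4 | 286 8 67.1 | 290 4 66.9 | 294 6 66.0 | 298 1 None | 302 0 None | 306 0 None | 310 7 65.9 | 314 9 67.1 | 318 13 65.3 | 322 4 66.3 | 326 0 None | 330 0 None | 334 3 65.0 | 338 13 66.2 | 342 0 None | 346 0 None | 350 0 None |
```

View pics/side4.png

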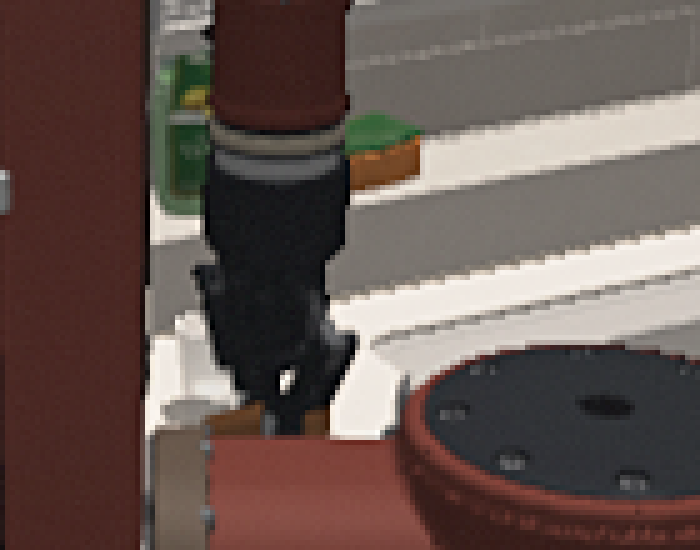

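View pics/top4.png

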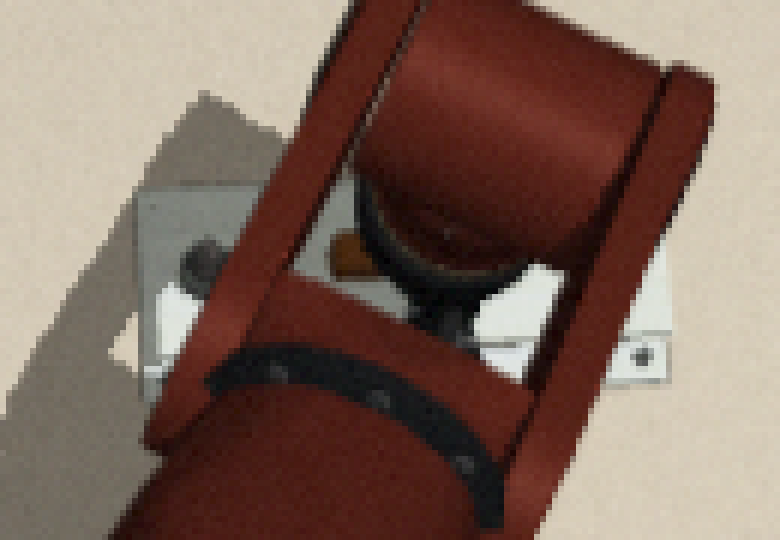

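```bash

python3 -m pendant '[[[-0.0003,0.003,-0.0006],[-0.0035,0,0.001]],[[0,0.003,-0.0003],[0,0,0]],[[0,0.003,-0.0002],[0,0,0]]]'
python3 -c "
from h import *
go(.5046,-.186,.251,.024)"
```

```text
t: 14.88
position: [0.5049, -0.1863, 0.2505]
eef_rot: [-0.505, 0.493, -0.495, 0.507]
force: [0.9, 1.6, 1.2]
width: 0.0168
t 14.88 pos [ 0.5049 -0.1863  0.2505] psi 0.0239 F [0.89 1.58 1.21] M [0.26 0.01 0.08] w 0.0168
shift [-0.0003 -0.0005 -0.0003] turn [-0.004  -0.0001  0.0016]
```

```bash

python3 -m pendant '[[[-0.0003,0.002,-0.0002],[-0.003,0,0.001]],[[0,0.002,-0.0002],[0,0,0]]]'
python3 -m pendant '[[[0,0.002,-0.0002],[-0.002,0,0.001]]]'
python3 -m pendant '[[[0,0.002,-0.0002],[-0.002,0,0.001]]]'
python3 -c "
from h import *
go(.5046,-.186,.244,.024)"
```

```text
t: 15.12
position: [0.505, -0.1863, 0.2465]
eef_rot: [-0.506, 0.493, -0.495, 0.506]
force: [1.3, 0.8, 1.8]
width: 0.0173
t: 15.25
position: [0.5052, -0.1864, 0.2445]
eef_rot: [-0.506, 0.493, -0.495, 0.506]
force: [3.8, 1.1, 2.2]
width: 0.0171
t: 15.38
position: [0.5053, -0.1865, 0.2426]
eef_rot: [-0.506, 0.494, -0.495, 0.506]
force: [3.2, 0.6, 1.3]
width: 0.0176
t 15.38 pos [ 0.5053 -0.1865  0.2426] psi 0.0236 F [3.16 0.64 1.33] M [ 0.18 -0.44  0.03] w 0.0176
shift [-0.0006 -0.0014 -0.0007] turn [-0.0016 -0.0004  0.0004]
```

```bash

for i in 1 2 3; do :; done
python3 -m pendant '[[[0,0.0015,0.0004],[0,0,0]]]'
python3 -m pendant '[[[0,0.0015,0.0002],[0,0,0]]]'
python3 -m pendant '[[[0,0.001,0],[0,0,0]]]'
python3 -c "
from h import *
go(.5046,-.186,.240,.024)"
```

```text
t: 15.5
position: [0.5055, -0.1865, 0.2409]
eef_rot: [-0.506, 0.494, -0.494, 0.506]
force: [1.2, 0.3, 1.5]
width: 0.0174
t: 15.62
position: [0.5057, -0.1866, 0.2394]
eef_rot: [0.506, -0.494, 0.494, -0.506]
force: [1.3, 0.6, 4.8]
width: 0.0174
t: 15.75
position: [0.5058, -0.1866, 0.2388]
eef_rot: [0.506, -0.494, 0.494, -0.506]
force: [-0.1, 1.4, 6.8]
width: 0.0175
t 15.75 pos [ 0.5058 -0.1866  0.2388] psi 0.0238 F [-0.07  1.38  6.75] M [0.33 0.02 0.05] w 0.0175
shift [-0.0007 -0.0012 -0.0011] turn [ 0.0003 -0.0002  0.0001]
```

```bash

python3 -m pendant '[[[0,0.001,-0.0003],[0,0,0]]]'
python3 -m pendant '[[[0,0.001,-0.0002],[0,0,0]]]'
python3 -c "
from h import *
go(.5053,-.186,.2365,.024)"
```

```text
t: 15.88
position: [0.5057, -0.1867, 0.2386]
eef_rot: [-0.506, 0.494, -0.494, 0.506]
force: [0.5, 2.1, 6.9]
width: 0.0175
t: 16.0
position: [0.5057, -0.1867, 0.2386]
eef_rot: [-0.506, 0.494, -0.494, 0.506]
force: [0.1, 1.7, 6.8]
width: 0.0176
t 16.0 pos [ 0.5057 -0.1867  0.2386] psi 0.0238 F [0.09 1.65 6.79] M [0.39 0.14 0.  ] w 0.0176
shift [-0.0007  0.0021 -0.0004] turn [ 0.0001 -0.0002 -0.0003]
```

```bash

python3 -m pendant '[[[0.0003,0.0016,-0.0002],[0,0,0]]]'
python3 -m pendant '[[[0.0003,0.002,-0.0002],[0,0,0]]]'
python3 -c "
from h import *
go(.5053,-.186,.2365,.024)"
```

```text
t: 16.12
position: [0.5058, -0.1869, 0.238]
eef_rot: [-0.506, 0.494, -0.494, 0.506]
force: [-0.7, 3.1, 9.4]
width: 0.017
t: 16.25
position: [0.5059, -0.187, 0.2375]
eef_rot: [-0.506, 0.495, -0.493, 0.506]
force: [-1.9, 3.3, 12.2]
width: 0.0176
t 16.25 pos [ 0.5059 -0.187   0.2375] psi 0.0237 F [-1.87  3.28 12.16] M [0.57 0.34 0.08] w 0.0176
shift [-0.001   0.001  -0.0005] turn [ 0.0006 -0.0003 -0.0019]
```

```bash

python3 -m pendant '[[[-0.0008,0.0025,-0.0002],[0,0,-0.001]]]'
python3 -m pendant '[[[-0.0006,0.0028,-0.0004],[0,0,-0.001]]]'
python3 -c "
from h import *
go(.5053,-.186,.2365,.024)"
```

```text
t: 16.38
position: [0.506, -0.1866, 0.2369]
eef_rot: [0.506, -0.494, 0.494, -0.506]
force: [-3.5, -0.1, 13.5]
width: 0.0171
t: 16.5
position: [0.506, -0.1864, 0.2365]
eef_rot: [0.507, -0.494, 0.494, -0.505]
force: [-4.0, 2.6, 16.2]
width: 0.0176
t 16.5 pos [ 0.506  -0.1864  0.2365] psi 0.0243 F [-3.96  2.63 16.15] M [0.6  0.63 0.06] w 0.0176
shift [-0.0004 -0.     -0.0007] turn [0.0014 0.0003 0.0015]
```

```bash

python3 -m pendant '[[[0,0.0024,-0.0005],[0.001,0,0.001]],[[0,0.0024,-0.0004],[0,0,0]]]'
python3 -m pendant '[[[0,0.0024,-0.0004],[0,0,0]],[[0,0.0024,-0.0003],[0,0,0]]]'
python3 -c "
from h import *
go(.5053,-.186,.2365,.024)"
```

```text
t: 16.75
position: [0.5059, -0.1867, 0.2364]
eef_rot: [0.506, -0.494, 0.494, -0.506]
force: [-2.8, 3.8, 15.9]
width: 0.0175
t: 17.0
position: [0.5061, -0.1868, 0.2364]
eef_rot: [0.506, -0.495, 0.493, -0.506]
force: [-3.9, 3.0, 15.6]
width: 0.017
t 17.0 pos [ 0.5061 -0.1868  0.2364] psi 0.0241 F [-3.94  3.   15.57] M [0.58 0.54 0.03] w 0.017
shift [-0.0009 -0.0001 -0.0008] turn [ 0.0017  0.0001 -0.001 ]
```

Steady at about 15–16 N measured; hold on for the full second.

```bash

python3 -m pendant '[[[-0.0004,0.0024,-0.0006],[0.001,0,0]],[[-0.0003,0.0024,-0.0005],[0,0,0]],[[-0.0003,0.0024,-0.0004],[0,0,0]]]'
python3 -m pendant '[[[-0.0003,0.0024,-0.0004],[0,0,0]],[[-0.0003,0.0024,-0.0004],[0,0,0]],[[-0.0003,0.0024,-0.0004],[0,0,0]]]'
python3 -c "
from h import *
go(.5053,-.186,.2365,.024)"
```

```text
t: 17.38
position: [0.5059, -0.1867, 0.2363]
eef_rot: [0.506, -0.494, 0.494, -0.506]
force: [-3.3, 3.3, 14.9]
width: 0.0174
t: 17.75
position: [0.506, -0.1866, 0.2364]
eef_rot: [0.506, -0.494, 0.494, -0.506]
force: [-3.0, 1.7, 14.2]
width: 0.0173
t 17.75 pos [ 0.506  -0.1866  0.2364] psi 0.0242 F [-2.99  1.75 14.15] M [0.55 0.54 0.04] w 0.0173
shift [-0.0007 -0.0001 -0.0007] turn [0.0014 0.0002 0.0002]
```

```bash

python3 -m pendant '[[[-0.0003,0.001,-0.0004],[0,0,0]],[[-0.0003,0,-0.0004],[0,0,0]],[[0,0,-0.0003],[0,0,0]]]'
python3 -m pendant '[[[0,-0.0005,-0.0003],[0,0,0]],[[0,-0.0005,-0.0003],[0,0,0]]]'
python3 -c "
from h import *
go(.5053,-.186,.239,.024)"
```

```text
t: 18.12
position: [0.5056, -0.1865, 0.2384]
eef_rot: [0.506, -0.494, 0.494, -0.506]
force: [2.2, 1.3, 2.6]
width: 0.0174
t: 18.38
position: [0.5051, -0.1865, 0.239]
eef_rot: [-0.506, 0.494, -0.495, 0.506]
force: [3.1, -0.1, 0.4]
width: 0.0176
t 18.38 pos [ 0.5051 -0.1865  0.239 ] psi 0.0232 F [ 3.15 -0.13  0.38] M [ 0.14 -0.33 -0.01] w 0.0176
shift [-0.0005  0.      0.0003] turn [-0.0012 -0.0008  0.0011]
```

```bash

python3 -m pendant '[[[0,0,0.0004],[0,0,0]],[[0,0,0],[0,0,0]]]'
python3 -m pendant '[[[0,0,0],[0,0,0]],[[0,0,0],[0,0,0]],[[0,0,0],[0,0,0]],[[0,0,0],[0,0,0]],[[0,0,0],[0,0,0]],[[0,0,0],[0,0,0]]]' -1
python3 -c "
from h import *
go(.5053,-.186,.239,.024)"
```

```text
t: 18.62
position: [0.5052, -0.1865, 0.2386]
eef_rot: [0.506, -0.494, 0.494, -0.506]
force: [2.3, 0.5, 1.9]
width: 0.0174
t: 19.38
position: [0.5029, -0.1859, 0.236]
eef_rot: [0.508, -0.496, 0.492, -0.504]
force: [0.3, 0.1, -0.8]
width: 0.0852
t 19.38 pos [ 0.5029 -0.1859  0.236 ] psi 0.024 F [ 0.34  0.09 -0.83] M [ 0.01 -0.04 -0.01] w 0.0852
shift [ 0.0002 -0.003   0.0023] turn [ 0.0077  0.     -0.0013]
```

Released. Retreat straight up with correction for sideways drift.

```bash

python3 -m pendant '[[[0,-0.01,0.002],[0.006,0,-0.001]],[[0,-0.02,0],[0,0,0]],[[0,-0.03,0],[0,0,0]],[[0,-0.04,0],[0,0,0]],[[0,-0.04,0],[0,0,0]],[[0,-0.03,0],[0,0,0]],[[-0.05,-0.02,0],[0,0,0]],[[-0.05,0,0],[0,0,0]],[[-0.05,0,0],[0,0,0]],[[-0.05,0,0],[0,0,0]]]'
python3 -m pendant '[[[-0.05,0,0],[0,0,0]],[[-0.05,0,0],[0,0,0]],[[-0.02,0,0],[0,0,0]],[[0,0,0],[0,0,0]]]'
python3 - <<'E'
from h import *
p,d=manip.snapshot("top");np.savez("top5.npz",p=p,d=d);cv2.imwrite("pics/top5.png",p[:,:,::-1]);cv2.imwrite("pics/top5c.png",cv2.resize(p[180:270,230:360,::-1],None,fx=6,fy=6,interpolation=cv2.INTER_NEAREST))
P=pts("top",d)
m=np.zeros((384,512),bool);m[205:255,245:350]=1
q=P[m];k=(q[:,2]>.040)&(q[:,2]<.056)
q=q[k];A=np.c_[q[:,:2]-q[:,:2].mean(0),np.ones(len(q))];s=np.linalg.lstsq(A,q[:,2],rcond=None)[0];print(len(q),"slopes",s, q[:,:2].mean(0))
print(manip.read_state()["t"])
E
```

```text
t: 20.62
position: [0.5018, 0.0162, 0.4419]
eef_rot: [-0.501, 0.491, -0.5, 0.507]
force: [-0.0, -0.1, -0.4]
width: 0.0853
t: 21.12
position: [0.4985, 0.1434, 0.4459]
eef_rot: [-0.501, 0.488, -0.5, 0.51]
force: [0.3, 0.2, 0.3]
width: 0.0855
1814 slopes [-4.04757104e-06 -1.36002180e-03  4.62166445e-02] [ 0.50315411 -0.18589133]
21.175
```

View pics/top5.png

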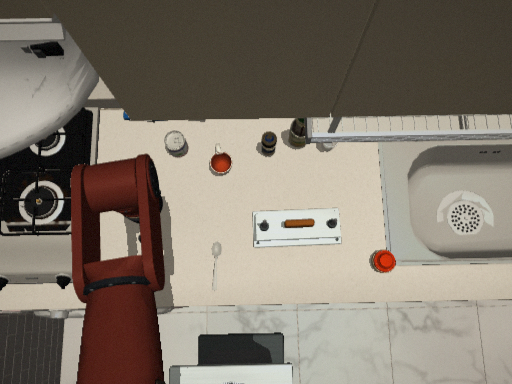

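View pics/top5c.png

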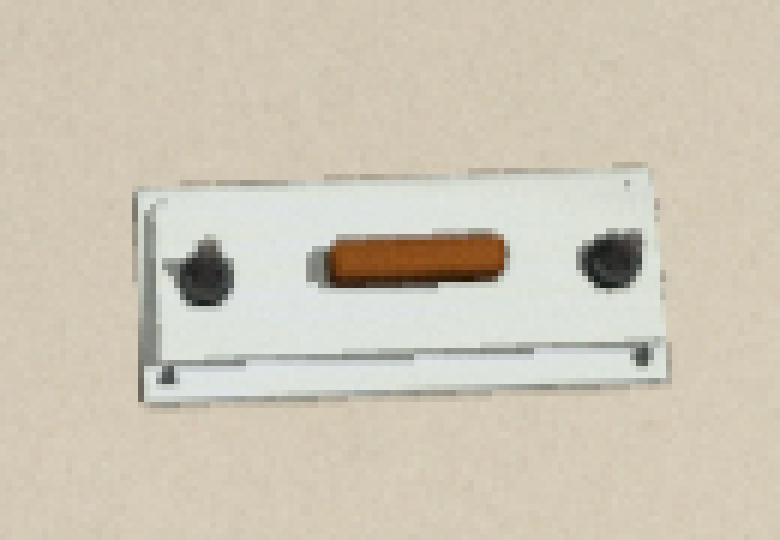

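```bash
python3 -c "
from bench import manip
s=manip.read_state();print(s['t'],s['force'],s['joint_vel'].round(3));print(manip.finish_job())"
```

```text
21.175 [-0.28600998 -0.4398238  -0.55567226] [-0.033 -0.001  0.006 -0.01  -0.001 -0.003]
the job is handed in; nothing more can be done
None
```

I put the plate back on the press, pressed it onto the bed and let it go, then handed the job in at 21.2 s of the 58 s allowed. No verdict was reported.

- **Threading:** The plate went over the tall rod and then the short one with no noticeable contact force. The camera showed the tall rod filling its bore; the short bush was hidden behind the arm.
- **Running down:** The rings resisted with about 3 N each, first one and then both. The camera's depth readings showed the plate level while it pushed both rings.
- **Pressing:** I felt the bed with the plate's underside at about 36 mm. From there the force rose at roughly 4–5 N per mm, as expected of the spring.
    - I held it for about 1.25 s at 14–16 N of downward push on the wrist sensor.
    - Adding the plate's weight, the press carried about 18–20 N. Taking off some 6 N for the rings leaves about 12–14 N on the bed, slightly under the 15 N asked. This is an estimate, since the rings' share at rest is not known.
    - The highest reading I saw was about 16 N at the wrist, or about 21 N on the press, below the 30 N limit.
- **Last checks:** The plate is released with its underside at about 35 mm. That is about 1 mm below where I felt the bed, as its own weight should sink it. It slopes by about 0.001 rad, and its centre is about 1 mm from the press centre. The arm is clear of the press, and the other things I can see look unmoved.
- **Small disagreement:** While pressing, the tool sat about 2 mm further along x than the camera's press centre, with 3–4 N of side force on the rods. This went away on release.

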